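Press the axle cap home on the guide roller

ROBOT

A 7-joint arm with a two-finger parallel gripper is mounted at the origin on the work surface. World frame = base frame: x ahead of the robot, y to its left, z up, the work surface at z = 0. Lengths are in m, angles in rad, forces in N, time in s.
With the tool pointing down it reaches from about 0.4 to 0.85 m from the base axis. Payload 4.5 kg.
Tool frame: the origin (TCP) lies midway between the tips of the shut fingers; the grasp point (between the pads) lies 19 mm behind it; z points along the fingers, y is the direction in which the jaws open and shut (so a half turn about z gives the same grasp; the last joint's range is limited). The gripper opens to 88 mm and grips with 3 to 60 N. Pads are 18 mm wide; open, the fingers measure 123 mm over their backs; the gripper's body (75 mm by 187 mm) begins 45 mm behind the grasp point.
Start: joints at [1.191, 0.689, -0.195, 1.565, 0.157, 0.902, -0.215], TCP at [0.251, -0.572, 0.239] pointing down, gripper open.
Joint ranges: [-3.01, 3.01], [-0.46, 2.08], [-1.47, 1.51], [0.13, 2.56], [-1, 4.14], [0.04, 2.09], [-2.66, 2.66]. Speed limits (rad/s): [2.57, 2.57, 3.14, 3.14, 3.14, 3.14, 3.14].

INTERFACE

Orientations are given as a unit quaternion [x, y, z, w].
In Python, from plant import r gives the robot as it stands. The module is installed in compiled form; this text tells all that it offers.
- The arm moves only by the tool carry_out, never from a script. Its argument "commands" is a list of rows, each a list of 6 numbers: the shift along the tool's x, y, z in m, then the turn, a rotation vector about the tool's x, y, z in degrees. In form: [[dx, dy, dz, wx, wy, wz], ...]. A call has 1 to 12 rows; each row is the pose to reach, as a shift and turn from the pose commanded when the call began, along the tool's axes at that moment; what a row does not reach only later rows make up. A row lasts 1/10 s, in which the tool goes at most 50 mm and 8.59 degrees, less where a joint would pass 70% of its speed; a pose out of reach is approached as far as the arm can. A call with a gripper value outside its range is refused whole. "fingers" is the closure in counts, from 0 (fully open) to 255 (shut), set as the call begins (left out, the last holds). The fingers move at their own pace and stop on an object; "grip_force" is the grip in N (left out, the last holds). Time passes only in rows, so rows that repeat a pose let the fingers close. It gives the time, the measured TCP pose, the force and the opening at its end, in the units of the state.
- r.get_state(): the state, without advancing time (a new reading comes with each control period).
- r.snapshot(name): name is "scene" or "top" or "wrist"; returns a dict with "img" (420x560x3 uint8, blue, green, red), "intrinsics" (3x3 intrinsics, pixels), "extrinsics" (4x4, takes a point from camera to world coordinates); the wrist camera has in their place "tool_from_camera" (4x4, takes a point from camera to tool coordinates, whose origin is the TCP and whose axes are the flange's). Camera axes: x right, y down, z forward; pixel columns grow to the right and rows downward; lengths in m; the calibration is good to about 2 mm. A picture is of the moment at which its call begins: read the wrist's pose just before it. There is no depth.
- r.finish_job(): hands the job in, once; it reports no verdict.
Trained networks look in a picture, given as the dict that the camera call returned (one of the last four; its "shot" number tells which), for a name from the list of things; names that differ only in an ending like _2 or _b are one class to them, and where a whole thing is asked for, a point or a joint stands for the part that bears it (a point fixed in the world has none). Each returns a list of dicts, best first, with "p" (0 to 1); they miss things now and then, are a little off and sometimes report something else, mostly with a low value. They report only what shows in the picture. A call takes as long as a camera call.
- r.spot_in(picture, label): "xyz" ([x, y, z] in m, in world coordinates, good to about 4 mm: the middle of the surface that is visible of it).
- r.spot_point(picture, label): "xyz" ([x, y, z] in m, in world coordinates, good to about 4 mm: a listed point, or the origin of a listed thing).
The state is a dict: "clock": time; "q": joint angles; "qd": joint speeds; "joint_torque": joint torques, N m; "tool_pos": TCP position; "eef_rot": TCP orientation; "contact_force": force on the tool from outside, world axes, zero at the start; "moment": the same for the moment, N m; "opening": opening from 0.0 (shut) to 1.0 (fully open).
Only numpy, scipy, OpenCV 4.12 (cv2) and the standard library are available. Lean on these libraries where they do the work, as an engineer would, in place of code of your own. Each camera call takes 0.05 s, during which the arm holds its last target.

TASK

Take the brass toothed axle cap out of the grey tray, set it on the end of the bare axle and press it straight down until it bites tight against the steel bush of the orange roller, so that it stays put and keeps the spring washer under the roller squeezed when you let go. Feel for it: once the cap meets the bush, add about 10 N over the sliding drag and stop, since 16 N on it ruins the bearing. Leave the other parts in the tray and the ink can where they are.

Things in the scene. Friction and masses are not known exactly. Their poses are not given: they have to be found in the camera images.
- carrier: Teal iron carrier plate, fixed to the table, 130 (x) x 250 (y) x 18 mm high, origin at the centre of its underside. Two upright axles stand on it, at y = +60 mm and y = -60 mm of its own frame. The one at +y is bare and wants the cap; the one at -y is finished: an orange roller 54 mm across under a cap just like the loose one, its top 98 mm above the table. 
- axle_tip (a point): The very top of the bare axle: a plain round steel shaft 12 mm in diameter with a hemispherical end, upright, fixed, its tip 84 mm above the table. It sticks out 16 to 28 mm above the roller's bush.
- roller: The orange guide roller on the bare axle, 54 mm across, 24 mm high, origin at the centre of its underside, 32 mm above the table. Its steel bearing bush, 32 mm across, stands proud of the orange top face by anything from 0.5 to 12.5 mm (not measured); the cap meets the bush. Roller and bush sit on a hard spring washer: pushed down they give about 6 N per mm for 2.2 mm, then are solid.
- cap_center (a point): Centre (half-way up) of the loose axle cap, which stands open end down in the grey tray: 38 mm high, 55 to 75 g, a steel flange 44 mm across and 5 mm thick at the bottom and above it a brass barrel 32 mm across with a flat top about 25 mm across. z points up through the closed top.
- cap_mouth (a point): Centre of the cap's underside: mouth of its blind bore, 17 mm wide, 33 mm deep. Four sprung teeth 8 mm up leave a 9 mm opening, so set on the axle's round end it rests with its underside about 8 mm below the tip. Pushed down, the teeth spread, then drag with 3 to 9 N, not quite steadily and differing each time, until the flange meets the bush; they jam against coming back up.
- tray: Fixed open grey tray, 180 (x) x 270 (y) x 14 mm high, walls and floor 4-5 mm thick, origin at the centre of its underside. The cap stands in it among two washers and a spare roller.
- washer_a_center (a point): Centre of a loose steel washer, 34 mm across, 5 mm thick, in the tray; bystander.
- washer_b_center (a point): Centre of a second such washer, in the tray; bystander.
- spare_roller_center (a point): Centre of a loose orange spare roller, 54 mm across, 24 mm high, in the tray; bystander.
- ink_center (a point): Centre of a closed red ink can, 64 mm across, 75 mm high, on the table beyond the tray; bystander.

How it is judged:
By the outcome, as a careful person would: the job done as asked, in the order asked, and still so for the second after the job is handed in, with the robot touching nothing.
It also fails if it takes over 61 s, if anything falls off the work surface, if the arm or the gripper's body presses on something with over 40 N, if the wrist force passes 120 N, or if a joint passes its speed limit or range.

## Working session

There is one attempt and no reset: what is moved stays moved. The work goes in short steps, Python scripts to look and compute and a tool call to move; the robot and the scene stay as the last step left them, time stands still between calls to the robot, and variables do not carry over. Pictures are saved under pics/ and viewed, and the job is handed in when it is done.

Besides the shell and the picture viewer there is one more tool, called by a JSON object that holds its "method" and its "body", one argument or row to a line. carry_out: Moves the arm, as the interface text tells. Its arguments: {"type":"object","properties":{"commands":{"type":"array","items":{"type":"array","items":{"type":"number"}}},"fingers":{"type":"number"},"grip_force":{"type":"number"}},"required":["commands"]}

```bash
mkdir -p pics; python3 - <<'E'
from plant import r
import cv2,numpy as np
np.set_printoptions(precision=4,suppress=True)
s=r.get_state();print(s)
for n in("scene","top"):
    p=r.snapshot(n);cv2.imwrite(f"pics/{n}0.png",p["img"]);print(n,p["intrinsics"],p["extrinsics"])
    for l in("cap_center","cap_mouth","axle_tip","roller","carrier","tray","washer_a_center","spare_roller_center","ink_center"):
        print(l,[(np.round(d["xyz"],4).tolist(),round(d["p"],2)) for d in r.spot_point(p,l)][:3])
print(r.get_state()["clock"])
E
```

```text
{'clock': 0.0, 'q': array([ 1.1908,  0.69  , -0.1945,  1.5664,  0.1573,  0.9025, -0.2151]), 'qd': array([-0.0003, -0.0008, -0.0012, -0.    , -0.001 , -0.0012, -0.0006]), 'joint_torque': array([  0.0003, -52.7562,  -1.2666, -15.3429,  -0.0526,   0.0066,
         0.0002]), 'tool_pos': array([ 0.251 , -0.5717,  0.2379]), 'eef_rot': array([ 0.9787,  0.2055, -0.0002, -0.0009]), 'contact_force': array([-0.2831, -0.5138,  0.1583]), 'moment': array([-0.0267, -0.0529,  0.0398]), 'opening': 0.9962451658154589}
scene [[401.5837   0.     280.9738]
 [  0.     401.5837 205.507 ]
 [  0.       0.       1.    ]] [[ 0.8499  0.4372 -0.2941  0.7664]
 [ 0.5268 -0.6921  0.4934 -0.3779]
 [ 0.0121 -0.5743 -0.8186  0.6893]
 [ 0.      0.      0.      1.    ]]
cap_center [([0.4229, -0.2197, 0.0245], 0.85)]
cap_mouth [([0.5178, 0.143, 0.0037], 0.59), ([0.422, -0.2152, 0.0039], 0.57), ([0.5292, -0.1828, 0.0032], 0.33)]
axle_tip [([0.5149, 0.1997, 0.0801], 0.73)]
roller [([0.5135, 0.2009, 0.0324], 0.63)]
carrier []
tray [([0.4586, -0.2031, 0.0033], 0.71)]
washer_a_center [([0.5263, -0.1337, 0.0101], 0.54)]
spare_roller_center [([0.4986, -0.2764, 0.0137], 0.69)]
ink_center [([0.6901, -0.0789, 0.0377], 0.93)]
top [[406.6033   0.     276.9652]
 [  0.     406.6033 206.0401]
 [  0.       0.       1.    ]] [[ 0.01   -0.9919  0.1267  0.4359]
 [-0.9999 -0.0094  0.0048 -0.0449]
 [-0.0035 -0.1268 -0.9919  0.9461]
 [ 0.      0.      0.      1.    ]]
cap_center [([0.4257, -0.218, 0.0234], 0.5)]
cap_mouth [([0.4177, -0.2156, 0.0031], 0.57)]
axle_tip [([0.5166, 0.2014, 0.0848], 0.71), ([0.5151, 0.2009, 0.0292], 0.69)]
roller [([0.5157, 0.2018, 0.0335], 0.68)]
carrier [([0.5227, 0.1389, 0.0004], 0.55)]
tray [([0.4644, -0.2048, 0.0033], 0.59)]
washer_a_center [([0.5253, -0.1295, 0.0045], 0.51), ([0.5297, -0.1788, 0.0039], 0.44)]
spare_roller_center [([0.498, -0.279, 0.016], 0.6)]
ink_center [([0.6896, -0.0772, 0.0395], 0.76)]
1.0
```

View pics/top0.png

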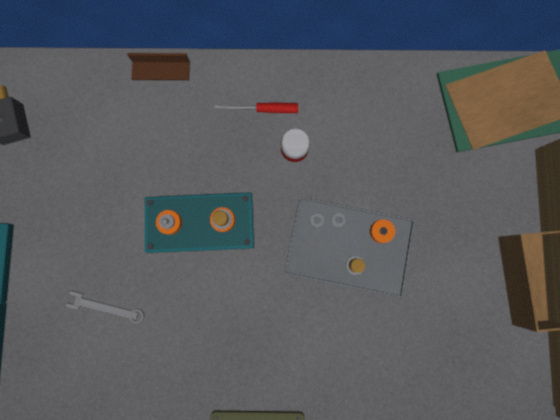

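View pics/scene0.png

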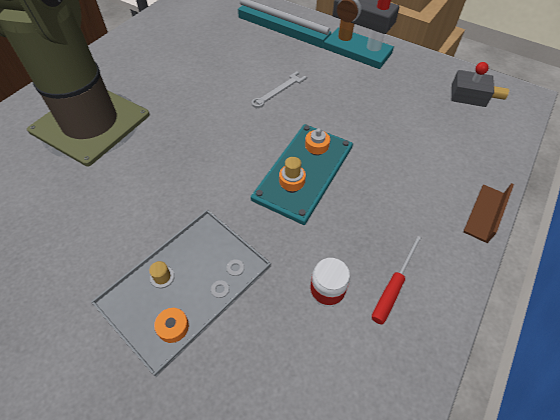

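```bash
cat > h.py <<'E'
from plant import r
import cv2,numpy as np
from scipy.spatial.transform import Rotation as R
np.set_printoptions(precision=4,suppress=True)
def cmd(xyz,yaw=0.,s=None):
    # rel. command to put TCP at xyz, pointing down, tool x at world angle yaw (deg)
    s=s or r.get_state()
    A=R.from_quat(s["eef_rot"]);B=R.from_euler('z',yaw,degrees=True)*R.from_euler('x',180,degrees=True)
    d=A.inv().apply(np.array(xyz)-s["tool_pos"]);w=(A.inv()*B).as_rotvec(degrees=True)
    print("cmd mm",d*1000,"deg",w);return d,w
def proj(p,T,K):
    c=np.linalg.inv(T)@np.append(p,1);u=K@c[:3];return u[:2]/u[2]
def ray(uv,T,K,z):
    d=T[:3,:3]@np.linalg.solve(K,np.array([uv[0],uv[1],1.]));o=T[:3,3];return o+d*(z-o[2])/d[2]
def wristT(p,s):
    T=np.eye(4);T[:3,:3]=R.from_quat(s["eef_rot"]).as_matrix();T[:3,3]=s["tool_pos"];return T@p["tool_from_camera"]
def show(s):
    print("t",s["clock"],"pos",s["tool_pos"],"F",s["contact_force"],"M",s["moment"],"op",s["opening"])
E
python3 - <<'E'
from h import *
cmd([.424,-.218,.16])
E
```

```text
cmd mm [ 300.564  -254.9234   78.7171] deg [ 0.0037  0.0003 23.7105]
```

{"method": "carry_out", "body": {
  "commands": [
    [0.03,-0.025,0.008,0,0,3],
    [0.07,-0.06,0.02,0,0,7],
    [0.11,-0.093,0.03,0,0,11],
    [0.15,-0.127,0.04,0,0,15],
    [0.19,-0.16,0.05,0,0,19],
    [0.23,-0.195,0.06,0,0,22],
    [0.265,-0.225,0.07,0,0,23.7],
    [0.29,-0.246,0.076,0,0,23.7],
    [0.3,-0.255,0.079,0,0,23.7],
    [0.3005,-0.255,0.079,0,0,23.7],
    [0.3005,-0.255,0.079,0,0,23.7]
  ]
}}

```text
clock: 2.1
tool_pos: [0.4239, -0.2189, 0.1599]
eef_rot: [1.0, -0.0, 0.0, 0.001]
contact_force: [-0.0, -1.1, 0.4]
opening: 1.003
```

```bash
python3 - <<'E'
from h import *
s=r.get_state();show(s);print(s["qd"])
p=r.snapshot("wrist");cv2.imwrite("pics/w1.png",p["img"]);print(p["intrinsics"],p["tool_from_camera"])
np.savez("w1.npz",T=wristT(p,s),K=p["intrinsics"],img=p["img"])
T=wristT(p,s)
for l in("cap_center","cap_mouth"): print(l,r.spot_point(p,l))
for q in([.424,-.218,.0425],[.424,-.218,.0045]): print(proj(q,T,p["intrinsics"]))
E
```

```text
t 2.1 pos [ 0.4239 -0.2189  0.1599] F [-0.0481 -1.0851  0.4471] M [ 0.0263  0.0128 -0.0255] op 1.0029429493591395
[ 0.0327 -0.0072  0.0166 -0.0005  0.0024 -0.0016 -0.0021]
[[313.409    0.     282.1387]
 [  0.     313.409  209.0643]
 [  0.       0.       1.    ]] [[-0.0013 -0.9656 -0.2601  0.0676]
 [ 1.     -0.0014  0.0002 -0.0003]
 [-0.0006 -0.2601  0.9656 -0.1449]
 [ 0.      0.      0.      1.    ]]
cap_center [{'xyz': [0.4236, -0.2182, 0.0275], 'p': 0.68}]
cap_mouth [{'xyz': [0.4217, -0.2192, 0.0055], 'p': 0.91}]
[281.2204 205.5253]
[281.2685 195.8806]
```

View pics/w1.png

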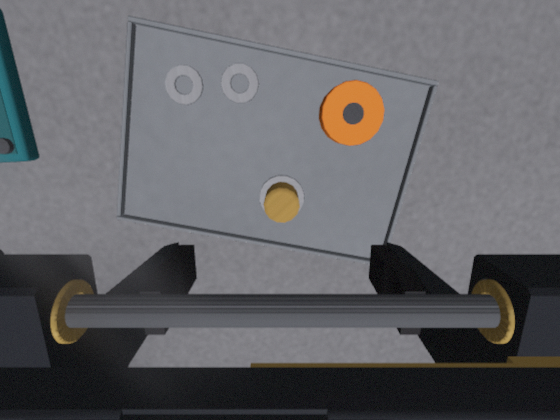

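```bash
python3 - <<'E'
import cv2,numpy as np
i=cv2.imread("pics/w1.png");c=i[160:240,230:335]
cv2.imwrite("pics/w1z.png",cv2.resize(c,None,fx=7,fy=7,interpolation=cv2.INTER_CUBIC))
E
```

```text
(no output)
```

View pics/w1z.png

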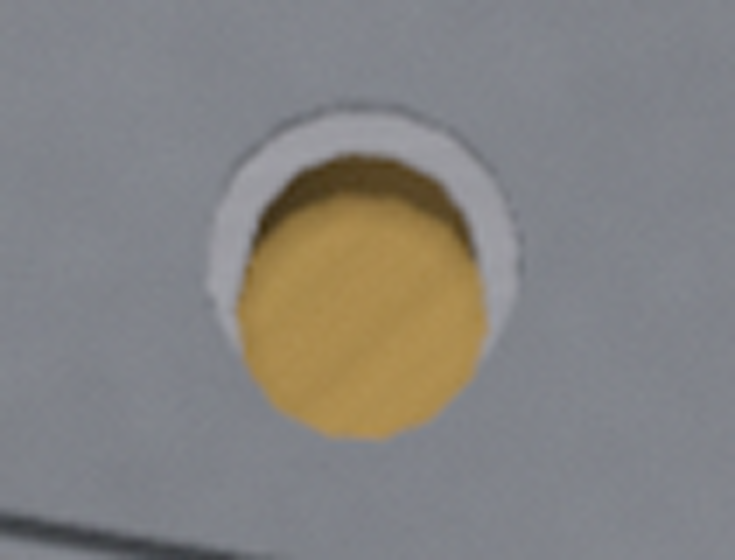

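{"method": "carry_out", "body": {
  "commands": [
    [0,0,0.02,0,0,0],
    [0,0,0.06,0,0,0],
    [0,0,0.1,0,0,0],
    [0,0,0.12,0,0,0],
    [0,0,0.125,0,0,0],
    [0,0,0.125,0,0,0],
    [0,0,0.125,0,0,0]
  ]
}}

```text
clock: 2.95
tool_pos: [0.4243, -0.2189, 0.0358]
eef_rot: [1.0, -0.001, 0.001, 0.001]
contact_force: [0.6, -0.2, 0.5]
opening: 0.998
```

{"method": "carry_out", "body": {
  "commands": [
    [0,-0.0004,0.01,0,0,0],
    [0,-0.0004,0.019,0,0,0],
    [0,-0.0004,0.022,0,0,0],
    [0,-0.0004,0.022,0,0,0],
    [0,-0.0004,0.022,0,0,0]
  ]
}}

```text
clock: 3.45
tool_pos: [0.4239, -0.2175, 0.0127]
eef_rot: [1.0, 0.0, -0.0, -0.0]
contact_force: [0.4, -0.8, -0.2]
opening: 1.0
```

{"method": "carry_out", "body": {
  "commands": [
    [0,0,0,0,0,0],
    [0,0,0,0,0,0],
    [0,0,0,0,0,0],
    [0,0,0,0,0,0],
    [0,0,0,0,0,0],
    [0,0,0,0,0,0],
    [0,0,0,0,0,0],
    [0,0,0,0,0,0]
  ],
  "fingers": 255,
  "grip_force": 45
}}

```text
clock: 4.25
tool_pos: [0.4239, -0.2176, 0.0127]
eef_rot: [1.0, 0.0, 0.0, 0.0]
contact_force: [-0.4, -0.3, 0.3]
opening: 0.364
```

{"method": "carry_out", "body": {
  "commands": [
    [0,0,-0.01,0,0,0],
    [0,0,-0.04,0,0,0],
    [0,0,-0.08,0,0,0],
    [0.005,-0.02,-0.12,0,0,0],
    [0.015,-0.055,-0.145,0,0,0],
    [0.025,-0.1,-0.15,0,0,0],
    [0.035,-0.145,-0.15,0,0,0],
    [0.045,-0.19,-0.15,0,0,0],
    [0.055,-0.235,-0.15,0,0,0],
    [0.065,-0.28,-0.15,0,0,0],
    [0.075,-0.325,-0.15,0,0,0],
    [0.08,-0.36,-0.15,0,0,0]
  ]
}}

```text
clock: 5.45
tool_pos: [0.504, 0.146, 0.1633]
eef_rot: [1.0, 0.001, 0.0, -0.001]
contact_force: [0.7, 0.4, -0.5]
opening: 0.363
```

{"method": "carry_out", "body": {
  "commands": [
    [0.005,-0.03,0,0,0,0],
    [0.008,-0.05,0,0,0,0],
    [0.01,-0.058,0,0,0,0],
    [0.01,-0.058,0,0,0,0],
    [0.01,-0.058,0,0,0,0]
  ],
  "grip_force": 60
}}

```text
clock: 5.95
tool_pos: [0.5136, 0.1986, 0.1629]
eef_rot: [1.0, -0.001, -0.0, 0.001]
contact_force: [-0.1, -0.8, -0.2]
opening: 0.359
```

```bash
python3 - <<'E'
from h import *
s=r.get_state();show(s)
p=r.snapshot("wrist");cv2.imwrite("pics/w2.png",p["img"])
T=wristT(p,s);K=p["intrinsics"]
np.savez("w2.npz",T=T,K=K)
for l in("axle_tip","roller","cap_center","cap_mouth"): print(l,[(np.round(d["xyz"],4).tolist(),round(d["p"],2)) for d in r.spot_point(p,l)][:3])
for q in([.515,.2,.084],[.515,.2,.056]): print(proj(q,T,K))
E
```

```text
t 5.95 pos [0.5136 0.1986 0.1629] F [-0.1428 -0.8233 -0.2349] M [0.0676 0.0821 0.0245] op 0.3588939972755343
axle_tip [([0.5129, 0.2003, 0.0849], 0.83)]
roller [([0.5143, 0.2033, 0.0309], 0.71)]
cap_center [([0.5121, 0.1965, 0.1761], 0.63)]
cap_mouth [([0.5138, 0.1996, 0.1565], 0.91)]
[280.4683 216.7164]
[280.5759 207.1341]
```

View pics/w2.png

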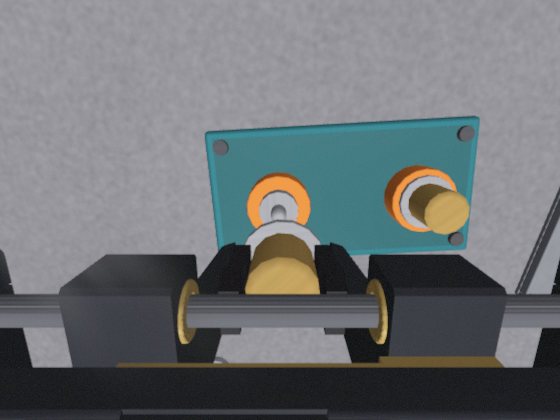

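```bash
python3 - <<'E'
import cv2,numpy as np
i=cv2.imread("pics/w2.png");c=i[165:265,230:335]
cv2.imwrite("pics/w2z.png",cv2.resize(c,None,fx=6,fy=6,interpolation=cv2.INTER_CUBIC))
E
```

```text
(no output)
```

View pics/w2z.png

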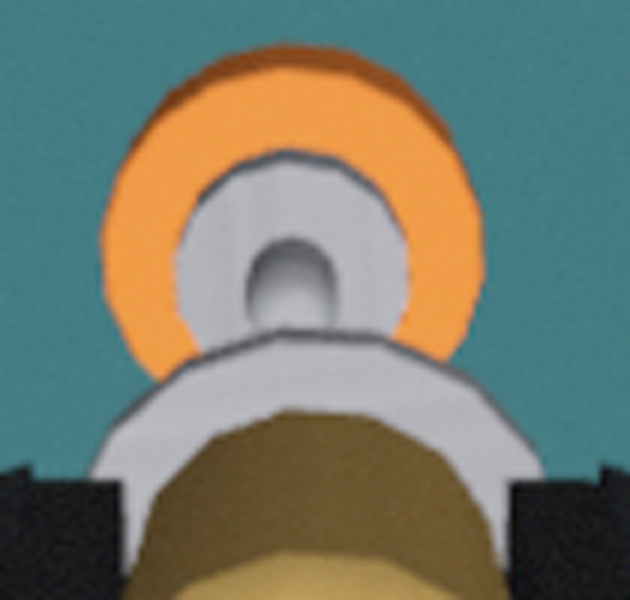

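{"method": "carry_out", "body": {
  "commands": [
    [-0.015,-0.002,0,0,0,0],
    [-0.03,-0.0027,0,0,0,0],
    [-0.035,-0.0027,0,0,0,0],
    [-0.035,-0.0027,0,0,0,0],
    [-0.035,-0.0027,0,0,0,0],
    [-0.035,-0.0027,0,0,0,0]
  ]
}}

```text
clock: 6.8
tool_pos: [0.4798, 0.203, 0.1628]
eef_rot: [1.0, -0.0, 0.001, -0.0]
contact_force: [0.1, -0.4, -0.4]
opening: 0.358
```

```bash
python3 - <<'E'
from h import *
s=r.get_state();show(s);print(s["eef_rot"],s["qd"])
p=r.snapshot("wrist");cv2.imwrite("pics/w3.png",p["img"])
T=wristT(p,s);K=p["intrinsics"]
np.savez("w3.npz",T=T,K=K,img=p["img"],pos=s["tool_pos"],rot=s["eef_rot"])
for l in("axle_tip","roller","cap_mouth"): print(l,[(np.round(d["xyz"],4).tolist(),round(d["p"],2)) for d in r.spot_point(p,l)][:3])
u=proj([.515,.2013,.056],T,K);print(u)
a,b=int(u[0]),int(u[1]);c=p["img"][b-50:b+50,a-60:a+60];print(a-60,b-50)
cv2.imwrite("pics/w3z.png",cv2.resize(c,None,fx=6,fy=6,interpolation=cv2.INTER_CUBIC))
E
```

```text
t 6.8 pos [0.4798 0.203  0.1628] F [ 0.1451 -0.4001 -0.4395] M [-0.0045  0.0115 -0.0333] op 0.35773784178920437
[ 1.     -0.0002  0.0006 -0.    ] [ 0.0011  0.0026 -0.0003  0.0023  0.0004  0.0003 -0.0016]
axle_tip [([0.5135, 0.2014, 0.0854], 0.73)]
roller [([0.5125, 0.2032, 0.0296], 0.61)]
cap_mouth [([0.476, 0.2031, 0.1544], 0.95)]
[284.4535 166.6833]
224 116
```

View pics/w3z.png

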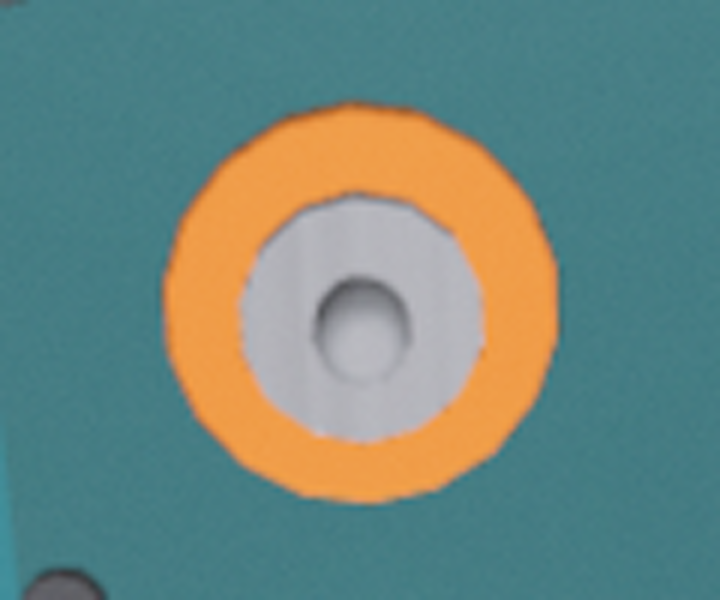

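```bash
cat > fit.py <<'E'
from h import *
from scipy.optimize import least_squares
d=np.load("w3.npz");T,K,img=d["T"],d["K"],d["img"]
x0,y0=224,116
c=cv2.resize(img[y0:y0+100,x0:x0+120],None,fx=4,fy=4,interpolation=cv2.INTER_CUBIC).astype(float)
rb=c[...,2]-c[...,0]
m=(rb>75).astype(np.uint8)
cs,h=cv2.findContours(m,cv2.RETR_CCOMP,cv2.CHAIN_APPROX_NONE)
cs=sorted(cs,key=cv2.contourArea,reverse=True)[:2]
a=np.linspace(0,2*np.pi,721)
def circ(x,y,z,rad):
    P=np.stack([x+rad*np.cos(a),y+rad*np.sin(a),0*a+z,0*a+1]);q=K@(np.linalg.inv(T)@P)[:3];return (q[:2]/q[2]).T
def res(p,pts,rad,z=None):
    zz=p[2] if z is None else z
    C=circ(p[0],p[1],zz,rad);D=np.linalg.norm(pts[:,None]-C[None],axis=2);i=D.argmin(1)
    cen=C.mean(0);return np.linalg.norm(pts-cen,axis=1)-np.linalg.norm(C[i]-cen,axis=1)
for k,(cc,rad) in enumerate(zip(cs,(.027,.016))):
    pts=(cc[:,0,:]+.5)/4-.5+[x0,y0]
    if k==1: pts=pts[pts[:,1]>np.median(pts[:,1])-8]
    f=least_squares(res,[.515,.2013,.056],args=(pts,rad));print("free",f.x,f.cost)
    f=least_squares(res,[.515,.2013],args=(pts,rad,.056));print("z.056",f.x,f.cost)
    if k==1:
        for z in(.056,.058,.060,.062,.064,.066):
            f=least_squares(res,[.515,.2013],args=(pts,rad,z));print(z,f.x,f.cost)
# shaft top disc edge: predicted tip bounds
for q in([.5152,.2013,.084],[.5152,.2013,.078]): print(proj(q,T,K))
E
python3 fit.py
```

```text
free [0.5138 0.2019 0.0491] 12.850814864190703
z.056 [0.5146 0.2019] 309.9337148936859
free [0.514  0.2019 0.0628] 3.9853860705884387
z.056 [0.5126 0.2018] 28.013110384546987
0.056 [0.5126 0.2018] 28.013110384546987
0.058 [0.513  0.2018] 16.074598800692748
0.06 [0.5134 0.2018] 8.15189116588469
0.062 [0.5138 0.2019] 4.33835172408105
0.064 [0.5142 0.2019] 4.728875678469069
0.066 [0.5146 0.2019] 9.407167720005212
[284.7521 171.4211]
[284.6822 170.2537]
```

```bash
python3 - <<'E'
from h import *
d=np.load("w3.npz");T,K,img,pos=d["T"],d["K"],d["img"],d["pos"]
for dx in(-.002,0,.002):
    print(dx,proj(pos+[dx+.022,0,-.0032],T,K),proj(pos+[dx+.022,0,-.0082],T,K),proj(pos+[dx+.0155,0,.0298],T,K),proj(pos+[dx+.016,0,-.003],T,K))
c=img[205:310,225:340]
cv2.imwrite("pics/w3c.png",cv2.resize(c,None,fx=5,fy=5,interpolation=cv2.INTER_CUBIC))
E
```

```text
-0.002 [282.6028 224.0961] [282.5839 221.1102] [282.786  264.8335] [282.6209 235.6581]
0 [282.597  220.2366] [282.5782 217.3577] [282.7795 260.2084] [282.6152 231.8705]
0.002 [282.5912 216.3511] [282.5725 213.5808] [282.773  255.5448] [282.6094 228.0577]
```

View pics/w3c.png

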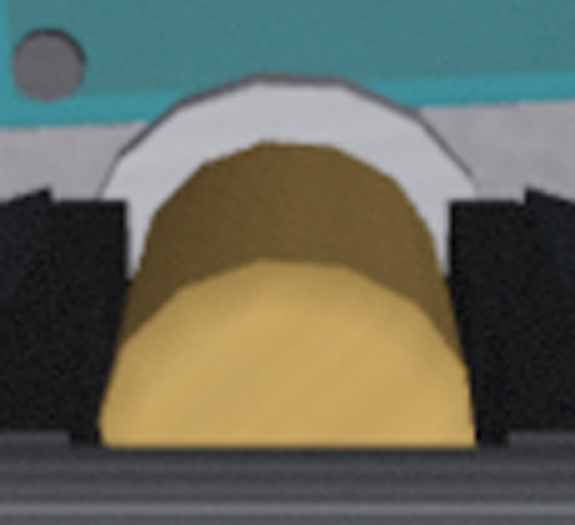

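{"method": "carry_out", "body": {
  "commands": [
    [0.015,0.001,0,0,0,0],
    [0.03,0.0012,0,0,0,0],
    [0.0348,0.0012,0.005,0,0,0],
    [0.0348,0.0012,0.025,0,0,0],
    [0.0348,0.0012,0.045,0,0,0],
    [0.0348,0.0012,0.06,0,0,0],
    [0.0348,0.0012,0.066,0,0,0],
    [0.0348,0.0012,0.068,0,0,0],
    [0.0348,0.0012,0.068,0,0,0],
    [0.0348,0.0012,0.068,0,0,0],
    [0.0348,0.0012,0.068,0,0,0]
  ]
}}

```text
clock: 8.1
tool_pos: [0.5141, 0.2022, 0.0954]
eef_rot: [1.0, 0.0, 0.001, -0.0]
contact_force: [0.1, 0.7, -0.3]
opening: 0.361
```

```bash
python3 - <<'E'
from h import *
s=r.get_state();show(s);print(s["eef_rot"],s["qd"])
p=r.snapshot("scene");i=p["img"];cv2.imwrite("pics/s4.png",i)
u=proj([.5146,.2018,.09],p["extrinsics"],p["intrinsics"]);a,b=map(int,u)
cv2.imwrite("pics/s4z.png",cv2.resize(i[b-50:b+50,a-60:a+60],None,fx=6,fy=6,interpolation=cv2.INTER_CUBIC))
for k in range(5): r.snapshot("top") if 0 else None
E
```

```text
t 8.1 pos [0.5141 0.2022 0.0954] F [ 0.1161  0.7403 -0.3457] M [0.0624 0.0219 0.0136] op 0.3606288815879053
[ 1.      0.0001  0.0006 -0.0002] [-0.0001  0.0016 -0.0022  0.0002 -0.0011 -0.0015 -0.0012]
```

View pics/s4z.png

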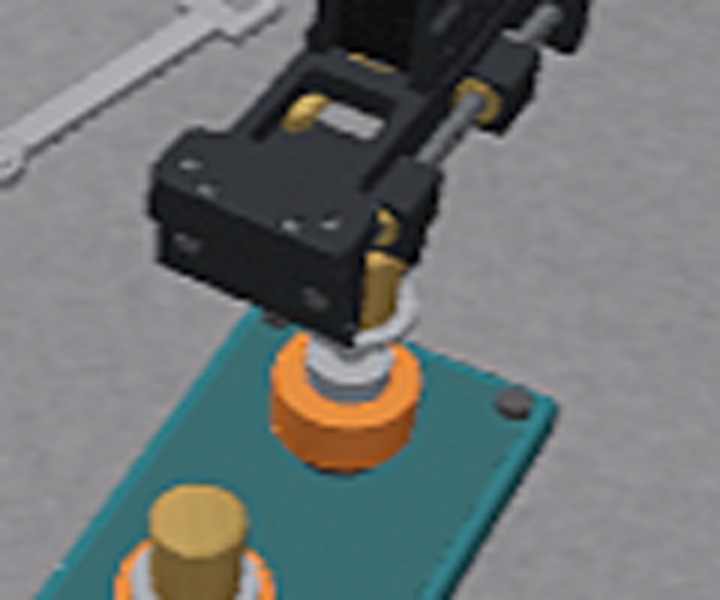

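{"method": "carry_out", "body": {
  "commands": [
    [0,0,0.003,0,0,0],
    [0,0,0.006,0,0,0],
    [0,0,0.008,0,0,0],
    [0,0,0.009,0,0,0],
    [0,0,0.01,0,0,0],
    [0,0,0.01,0,0,0]
  ]
}}

```text
clock: 8.75
tool_pos: [0.5138, 0.202, 0.0846]
eef_rot: [1.0, 0.0, 0.0, 0.0]
contact_force: [0.4, -0.5, -0.8]
opening: 0.359
```

{"method": "carry_out", "body": {
  "commands": [
    [0,0,0.0005,0,0,0],
    [0,0,0.001,0,0,0],
    [0,0,0.0015,0,0,0],
    [0,0,0.002,0,0,0],
    [0,0,0.002,0,0,0]
  ]
}}

```text
clock: 9.25
tool_pos: [0.5147, 0.2018, 0.083]
eef_rot: [1.0, -0.0, 0.001, -0.0]
contact_force: [2.3, -0.4, 1.5]
opening: 0.363
```

{"method": "carry_out", "body": {
  "commands": [
    [0.0003,0,0,0,0,0],
    [0.0006,0,0,0,0,0],
    [0.0006,0,0.0003,0,0,0],
    [0.0006,0,0.0006,0,0,0],
    [0.0006,0,0.0006,0,0,0]
  ]
}}

```text
clock: 9.75
tool_pos: [0.5148, 0.202, 0.0823]
eef_rot: [1.0, 0.0, 0.001, -0.0]
contact_force: [3.2, -0.5, 4.5]
opening: 0.357
```

{"method": "carry_out", "body": {
  "commands": [
    [0.0005,0,0,0,0,0],
    [0.001,0,0,0,0,0],
    [0.001,0,0,0,0,0],
    [0.001,0,0,0,0,0]
  ]
}}

```text
clock: 10.15
tool_pos: [0.5149, 0.2022, 0.0821]
eef_rot: [1.0, 0.0, -0.0, -0.0]
contact_force: [1.6, -0.8, 5.5]
opening: 0.361
```

{"method": "carry_out", "body": {
  "commands": [
    [0.0005,0,0,0,0,0],
    [0.001,0,0,0,0,0],
    [0.001,0,0.0003,0,0,0],
    [0.001,0,0.0006,0,0,0],
    [0.001,0,0.0006,0,0,0]
  ]
}}

```text
clock: 10.65
tool_pos: [0.5148, 0.2016, 0.081]
eef_rot: [1.0, 0.0, -0.002, 0.001]
contact_force: [-1.9, -0.9, 2.6]
opening: 0.358
```

{"method": "carry_out", "body": {
  "commands": [
    [-0.0003,0,0.0002,0,0,0],
    [-0.0006,0,0.0005,0,0,0],
    [-0.0006,0,0.001,0,0,0],
    [-0.0006,0,0.0015,0,0,0],
    [-0.0006,0,0.0015,0,0,0]
  ]
}}

```text
clock: 11.15
tool_pos: [0.5151, 0.2019, 0.08]
eef_rot: [1.0, 0.0, -0.0, 0.0]
contact_force: [-2.1, -1.2, 4.8]
opening: 0.362
```

```bash
python3 - <<'E'
from h import *
s=r.get_state();show(s);print(s["eef_rot"])
p=r.snapshot("wrist");cv2.imwrite("pics/w5.png",p["img"])
s=r.get_state();show(s);print(s["eef_rot"])
E
```

```text
t 11.15 pos [0.5151 0.2019 0.08  ] F [-2.0519 -1.2479  4.7698] M [-0.1507  0.3789 -0.012 ] op 0.3615520600203431
[ 1.      0.0001 -0.0005  0.0001]
t 11.2 pos [0.5152 0.2019 0.08  ] F [-1.682  -2.1297  4.8574] M [-0.1593  0.4561 -0.0716] op 0.36218349803609123
[ 1.      0.0001 -0.0004  0.0001]
```

View pics/w5.png

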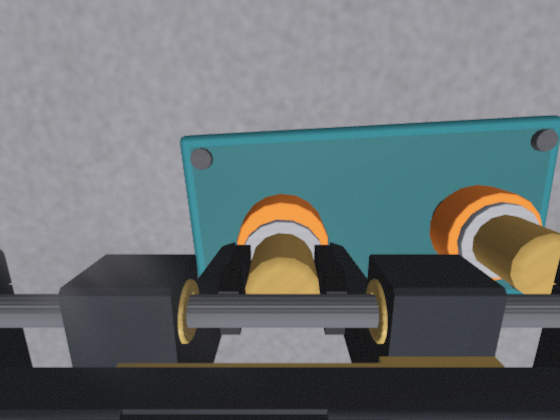

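{"method": "carry_out", "body": {
  "commands": [
    [-0.0003,0.0002,0.0004,0,0,0],
    [-0.0006,0.0004,0.0008,0,0,0],
    [-0.0008,0.0004,0.0012,0,0,0],
    [-0.0008,0.0004,0.0016,0,0,0],
    [-0.0008,0.0004,0.002,0,0,0],
    [-0.0008,0.0004,0.002,0,0,0]
  ]
}}

```text
clock: 11.8
tool_pos: [0.5156, 0.202, 0.0785]
eef_rot: [1.0, 0.0, 0.001, -0.0]
contact_force: [-0.9, -0.7, 7.3]
opening: 0.364
```

{"method": "carry_out", "body": {
  "commands": [
    [0,0,0.0003,0,0,0],
    [0,0,0.0006,0,0,0],
    [0,0,0.0009,0,0,0],
    [0,0,0.001,0,0,0],
    [0,0,0.001,0,0,0]
  ]
}}

```text
clock: 12.3
tool_pos: [0.5156, 0.202, 0.0774]
eef_rot: [1.0, 0.0, 0.001, -0.0]
contact_force: [-0.9, -0.4, 6.9]
opening: 0.363
```

{"method": "carry_out", "body": {
  "commands": [
    [0,0,0.0003,0,0,0],
    [0,0,0.0006,0,0,0],
    [0,0,0.0009,0,0,0],
    [0,0,0.001,0,0,0],
    [0,0,0.001,0,0,0]
  ]
}}

```text
clock: 12.8
tool_pos: [0.5158, 0.202, 0.0763]
eef_rot: [1.0, 0.0, 0.001, -0.0]
contact_force: [-1.0, -0.0, 5.5]
opening: 0.353
```

{"method": "carry_out", "body": {
  "commands": [
    [0,0,0.0003,0,0,0],
    [0,0,0.0006,0,0,0],
    [0,0,0.0009,0,0,0],
    [0,0,0.001,0,0,0],
    [0,0,0.001,0,0,0]
  ]
}}

```text
clock: 13.3
tool_pos: [0.5156, 0.202, 0.0756]
eef_rot: [1.0, 0.0, 0.001, -0.0]
contact_force: [-1.3, -1.2, 7.9]
opening: 0.361
```

{"method": "carry_out", "body": {
  "commands": [
    [0,0,0.0002,0,0,0],
    [0,0,0.0004,0,0,0],
    [0,0,0.0006,0,0,0],
    [0,0,0.0006,0,0,0]
  ]
}}

```text
clock: 13.7
tool_pos: [0.5157, 0.202, 0.0753]
eef_rot: [1.0, 0.0, 0.001, -0.0]
contact_force: [-1.0, -1.1, 11.1]
opening: 0.363
```

```bash
python3 - <<'E'
from h import *
s=r.get_state();show(s);print(s["eef_rot"])
p=r.snapshot("scene");i=p["img"]
u=proj([.5146,.2018,.07],p["extrinsics"],p["intrinsics"]);a,b=map(int,u)
cv2.imwrite("pics/s6z.png",cv2.resize(i[b-30:b+35,a-40:a+40],None,fx=9,fy=9,interpolation=cv2.INTER_CUBIC))
s=r.get_state();show(s)
E
```

```text
t 13.7 pos [0.5157 0.202  0.0753] F [-1.045  -1.1126 11.0832] M [-0.1074  0.3893  0.0081] op 0.363336594503726
[ 1.      0.0001  0.001  -0.0005]
t 13.75 pos [0.5157 0.202  0.0753] F [-2.1387 -0.7898 11.0704] M [-0.1121  0.3464  0.0071] op 0.3627461120353396
```

View pics/s6z.png

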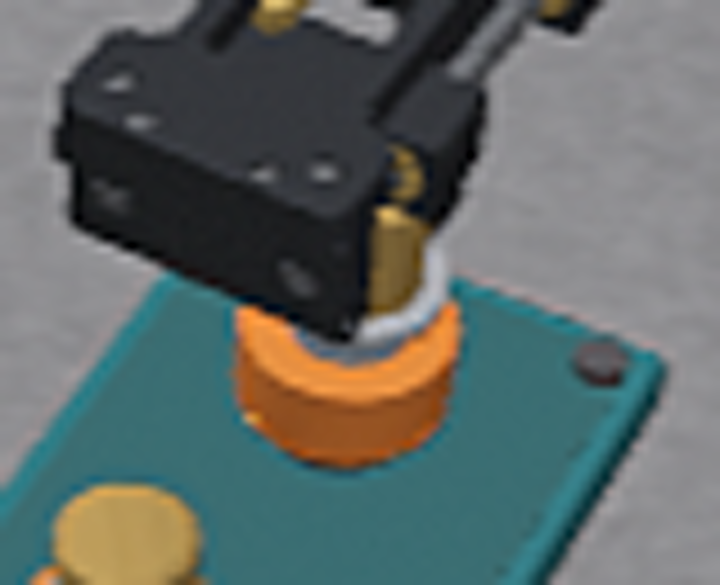

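{"method": "carry_out", "body": {
  "commands": [
    [0,0,0.0002,0,0,0],
    [0,0,0.0004,0,0,0],
    [0,0,0.0004,0,0,0]
  ]
}}

```text
clock: 14.05
tool_pos: [0.5157, 0.202, 0.0749]
eef_rot: [1.0, 0.0, 0.001, -0.0]
contact_force: [-0.5, 0.5, 10.4]
opening: 0.36
```

{"method": "carry_out", "body": {
  "commands": [
    [0,0,0.0002,0,0,0],
    [0,0,0.0004,0,0,0],
    [0,0,0.0004,0,0,0]
  ]
}}

```text
clock: 14.35
tool_pos: [0.5157, 0.202, 0.0747]
eef_rot: [1.0, 0.0, 0.001, -0.001]
contact_force: [-1.6, -0.9, 13.4]
opening: 0.355
```

{"method": "carry_out", "body": {
  "commands": [
    [0,0,0.0002,0,0,0],
    [0,0,0.0004,0,0,0],
    [0,0,0.0004,0,0,0]
  ]
}}

```text
clock: 14.65
tool_pos: [0.5158, 0.202, 0.0745]
eef_rot: [1.0, 0.0, 0.001, -0.001]
contact_force: [-1.3, -1.3, 14.3]
opening: 0.363
```

{"method": "carry_out", "body": {
  "commands": [
    [0,0,0.0002,0,0,0],
    [0,0,0.0004,0,0,0],
    [0,0,0.0004,0,0,0]
  ]
}}

```text
clock: 14.95
tool_pos: [0.5158, 0.202, 0.0742]
eef_rot: [1.0, 0.0, 0.001, -0.001]
contact_force: [-2.9, -0.8, 14.8]
opening: 0.359
```

```bash
python3 - <<'E'
from h import *
f=[];z=[]
for k in range(10):
    s=r.get_state();f.append(s["contact_force"]);z.append(s["tool_pos"][2]);r.snapshot("top")
print(np.mean(f,0),np.std(f,0),np.mean(z),s["moment"],s["clock"])
E
```

```text
[-2.6594 -1.0393 15.8982] [0.4595 0.4529 0.5294] 0.07424080369098278 [-0.1306  0.6284 -0.0065] 15.4
```

{"method": "carry_out", "body": {
  "commands": [
    [0,0,0.0002,0,0,0],
    [0,0,0.0002,0,0,0],
    [0,0,0.0002,0,0,0]
  ]
}}

```text
clock: 15.75
tool_pos: [0.5158, 0.202, 0.074]
eef_rot: [1.0, 0.0, 0.001, -0.001]
contact_force: [-2.4, -0.6, 15.5]
opening: 0.362
```

```bash
python3 - <<'E'
from h import *
f=[];z=[]
for k in range(8):
    s=r.get_state();f.append(s["contact_force"]);z.append(s["tool_pos"][2]);r.snapshot("top")
print(np.mean(f,0),np.std(f,0),np.mean(z),s["moment"],s["clock"])
E
```

```text
[-2.5714 -0.9332 15.9383] [0.5272 0.492  0.3488] 0.07404045434555417 [-0.2482  0.5607  0.0399] 16.1
```

{"method": "carry_out", "body": {
  "commands": [
    [0,0,0,0,0,0],
    [0,0,0,0,0,0],
    [0,0,0,0,0,0],
    [0,0,0,0,0,0],
    [0,0,0,0,0,0],
    [0,0,0,0,0,0],
    [0,0,0,0,0,0],
    [0,0,0,0,0,0]
  ],
  "fingers": 0
}}

```text
clock: 16.95
tool_pos: [0.5148, 0.2015, 0.0726]
eef_rot: [1.0, 0.0, -0.0, 0.0]
contact_force: [-0.1, 0.4, 0.1]
opening: 1.0
```

```bash
python3 - <<'E'
from h import *
s=r.get_state();show(s);print(s["eef_rot"])
p=r.snapshot("wrist");cv2.imwrite("pics/w7.png",p["img"])
E
```

```text
t 16.95 pos [0.5148 0.2015 0.0726] F [-0.1131  0.3652  0.0697] M [ 0.0368  0.0199 -0.0164] op 1.0000544176238277
[ 1.      0.0001 -0.      0.    ]
```

View pics/w7.png

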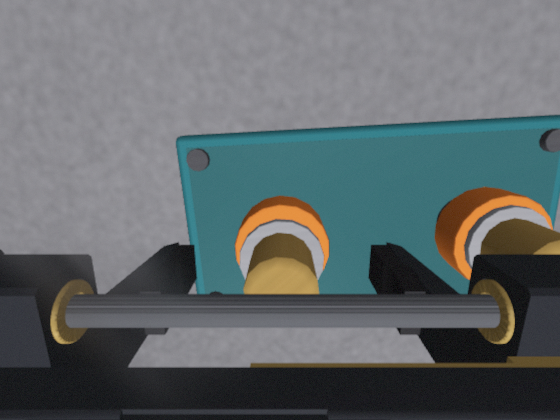

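{"method": "carry_out", "body": {
  "commands": [
    [0,0,-0.01,0,0,0],
    [0,0,-0.04,0,0,0],
    [0,0,-0.08,0,0,0],
    [0,0,-0.11,0,0,0],
    [-0.03,0,-0.13,0,0,0],
    [-0.06,0,-0.13,0,0,0],
    [-0.07,0,-0.13,0,0,0],
    [-0.07,0,-0.13,0,0,0],
    [-0.07,0,-0.13,0,0,0]
  ]
}}

```text
clock: 17.9
tool_pos: [0.4462, 0.2017, 0.2027]
eef_rot: [1.0, -0.0, 0.001, -0.0]
contact_force: [0.1, 0.4, -0.6]
opening: 1.002
```

```bash
python3 - <<'E'
from h import *
s=r.get_state();show(s)
p=r.snapshot("wrist");T=wristT(p,s);K=p["intrinsics"];cv2.imwrite("pics/w8.png",p["img"])
print("top ctr z:",[(z,proj([.5148,.2018,z],T,K).round(1)) for z in(.100,.104,.108)])
q=r.snapshot("scene");cv2.imwrite("pics/s8.png",q["img"])
u=proj([.515,.2,.07],q["extrinsics"],q["intrinsics"]);a,b=map(int,u)
z=cv2.resize(q["img"][b-45:b+65,a-60:a+60],None,fx=5,fy=5,interpolation=cv2.INTER_CUBIC);cv2.imwrite("pics/s8z.png",z)
for n,l in((p,"axle_tip"),(p,"roller"),(p,"cap_center"),(q,"cap_center"),(q,"roller"),(q,"ink_center"),(q,"washer_a_center"),(q,"spare_roller_center")): print(l,[(np.round(d["xyz"],4).tolist(),round(d["p"],2)) for d in r.spot_point(n,l)][:3])
E
```

```text
t 17.9 pos [0.4462 0.2017 0.2027] F [ 0.115   0.3611 -0.6281] M [0.0222 0.0172 0.0542] op 1.0016296821287773
top ctr z: [(0.1, array([282.1, 123.5])), (0.104, array([282.2, 123.5])), (0.108, array([282.2, 123.4]))]
axle_tip []
roller []
cap_center [([0.5172, 0.2015, 0.084], 0.66)]
cap_center [([0.5154, 0.2006, 0.0835], 0.92), ([0.5133, 0.2027, 0.082], 0.59)]
roller [([0.5143, 0.2009, 0.0339], 0.79)]
ink_center [([0.6877, -0.0795, 0.0355], 0.75)]
washer_a_center [([0.5272, -0.1352, 0.0093], 0.56)]
spare_roller_center [([0.5, -0.2796, 0.0095], 0.71)]
```

View pics/s8z.png

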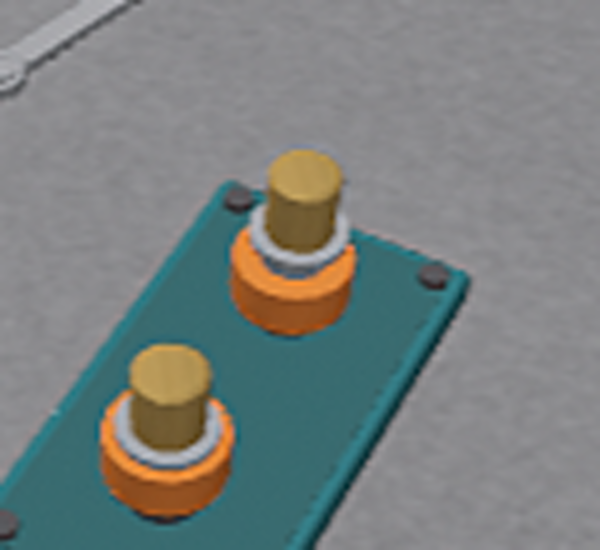

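View pics/w8.png

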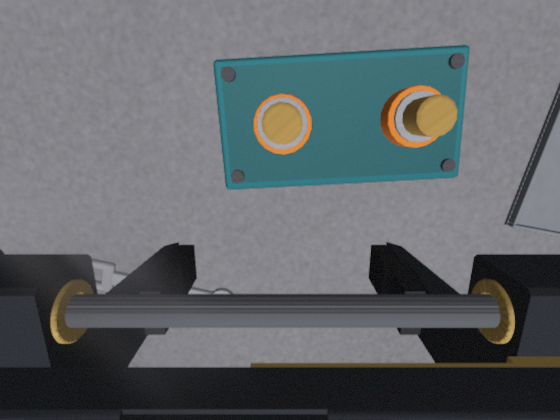

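```bash
python3 - <<'E'
from h import *
r.finish_job();show(r.get_state())
E
```

```text
the job is handed in; nothing more can be done
the job is handed in; nothing more can be done
```

The brass cap is pressed onto the bare axle against the roller's steel bush, and the job is handed in. I took it from the tray, set it on the axle tip and pressed it down in small steps, nudging sideways to relieve side load. I then let go and backed off, at about 18 s on the clock.

**Force:**
- The cap slid down with a drag of about 5.5–7.3 N. Below a tool height of about 75.7 mm the force rose at roughly 6 N/mm, which matches the spring washer.
- I stopped at about 15.9 N measured, after about 1.65 mm of squeeze. I estimate that as 9–10 N on the bush.
- The drag wandered by 1–2 N. The last 0.2 mm added no measurable force, so the bush load could be 1–2 N off either way. Even at the smallest listed drag (3 N) it stays below 16 N.

**Checks after release:**
- The wrist and scene pictures show the cap upright and centred on the axle, with its flange on the bush. The network put the cap centre about 84 mm up, which fits where I let go.
- The network found the ink can, one washer and the spare roller within about 3–6 mm of where it first saw them, about what its error allows. I did not check the second washer.
- I did not test the grip of the teeth by pulling or pushing on the cap again, and the pictures are too coarse to measure the squeeze.
- A camera fit before pressing put the bush top at about 63 mm. Contact by feel came at about 67 mm, and I trusted the feel.

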